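# Index the wheel press to wheel five and press its axle pin home

### The arm

A 6-joint arm with a two-finger parallel gripper is mounted at the origin on the work surface. World frame = base frame: x ahead of the robot, y to its left, z up, the work surface at z = 0. Lengths are in m, angles in rad, forces in N, time in s.
With the tool pointing down it reaches from about 0.3 to 0.775 m from the base axis. Payload 14.6 kg.
Tool frame: the origin (TCP) lies on the centre line of the jaws, within the pads' length; the fingertips stand 19 mm ahead of it and the grasp point (between the pads) is the TCP; y points along the fingers, x is the direction in which the jaws open and shut, and the axes are right-handed (so a half turn about y gives the same grasp; the last joint's range is limited). The gripper opens to 94 mm and grips with 3 to 60 N. Pads are 16 mm wide; open, the fingers measure 119 mm over their backs; the gripper's body (75 mm by 177 mm) begins 78 mm behind the grasp point.
Start: joints at [-1.344, 0.3, 1.521, -0, 1.321, -0.067], TCP at [0.159, -0.526, 0.224] pointing down, gripper open.
Joint ranges: [-3.03, 3.03], [-0.79, 2.21], [0.23, 2.52], [-1.04, 4.18], [0, 3.07], [-2.55, 2.55]. Speed limits (rad/s): [2.22, 2.22, 2.57, 3.14, 3.14, 3.14].

### API

Orientations are given as [roll, pitch, yaw] about the fixed x, y, z axes, in that order (R = Rz(yaw) Ry(pitch) Rx(roll)).
In Python, from station import ctrl, optics gives the robot as it stands.
- The arm moves only by the tool jog_arm, never from a script. Its argument "targets" is a list of rows, each a list of 3 entries, a list of its own where there are three numbers: the finger opening in cm, from 0 to 9.4, then the shift along the tool's x, y, z in cm, then the turn about the tool's y in rad. A call has 1 to 10 rows; each row is the pose to reach, as a shift and turn from the pose commanded when the call began, along the tool's axes at that moment; what a row does not reach only later rows make up. A row lasts 1/10 s, in which the tool goes at most 50 mm and 8.59 degrees, less where a joint would pass 70% of its speed; a pose out of reach is approached as far as the arm can. A call with a gripper value outside its range is refused whole. The fingers move at their own pace and stop on an object; "grip_force" is the grip in N (left out, the last holds). Time passes only in rows, so rows that repeat a pose let the fingers close. It gives the time, the measured TCP pose, the force and the opening at its end, in the units of the state.
- ctrl.get_obs(): the state, without advancing time (a new reading comes with each control period).
- optics.camera(name): name is "scene" or "top" or "wrist"; returns a dict with "img" (400x640x3 uint8, red, green, blue), "range_z" (400x640 float32, m along the optical axis (not along the pixel's ray), 0 where there is no reading), "camera_matrix" (3x3 intrinsics, pixels), "world_to_cam" (4x4, takes a point from world to camera coordinates); the wrist camera has in their place "mount" (4x4, takes a point from camera to tool coordinates, whose origin is the TCP and whose axes are the tool frame's). Camera axes: x right, y up, looking along -z (the intrinsics and any distortion apply to the point x, -y, -z); pixel columns grow to the right and rows downward; lengths in m; the calibration is good to about 2 mm. A picture is of the moment at which its call begins: read the wrist's pose just before it.
- ctrl.hand_in(): hands the job in, once; it reports no verdict.
The state is a dict: "time_s": time; "qpos": joint angles; "joint_vel": joint speeds; "tau": joint torques, N m; "ee_pos": TCP position; "eef_rot": TCP orientation; "force": force on the tool from outside, world axes, zero at the start; "moment": the same for the moment, N m; "grip_width": finger opening in m.
Only numpy, scipy, OpenCV 4.12 (cv2) and the standard library are available. Lean on these libraries where they do the work, as an engineer would, in place of code of your own. Each camera call takes 0.05 s, during which the arm holds its last target. There are 200 camera calls.

### The job

The axle pins of wheels one to four on the turret are already pressed in; do wheel five, counting counter-clockwise (seen from above) from the wheel at the steel index tab, which is number one. Push the turret round clockwise by its upright posts with the fingers, gently (less than 20 N) and without gripping it, counting clicks (three to a wheel), until wheel five has clicked in right under the ram, not running on to wheel six; let go of it, then push the ram's button down until you feel the pin go fully home (never harder than 30 N) and let the ram spring back up. Leave the other pins standing and everything else on the table where it is.

Things in the scene. Friction and masses are not known exactly. Their poses are not given: they have to be found in the camera images.
- press: Fixed bench press for model wheels: grey cast frame on a 190 x 270 x 12 mm base plate. Origin on the table, on the turret's upright axis; z up; y points from the axis towards the column and ram. The space over the turret on the -y side, opposite the ram, is clear for the gripper.
- column (a point): Centre of the top of the press's column (36 x 34 mm, 131 mm tall), 140 mm from the turret's axis. From it an arm 32 mm wide (underside z 104, top z 130 mm) reaches in over the turret to 40 mm from the turret's axis and carries the ram.
- plunger (a point): Top of the low barrel (34 x 26 mm, top z 34 mm, below the deck) of the spring roller plunger that clicks the turret into 24 detents 15 deg apart, three to a nest. A click is felt at a post as a push of about 3 to 5 N that fades to nothing half-way (7.5 deg), where the turret snaps ahead into the next click by itself.
- turret: Black round turret, 196 mm across. Origin on its axis at table height, z up; deck top z 45 mm. Eight nests on a 60 mm radius each hold a model wheel (34 mm across, hub top z 57 mm). Nest k is at 90 + 45 (k - 5) deg from the turret's own x axis, counter-clockwise from above: five on +y, one on -y. With five under the ram its axes are parallel to the press's.
- post (a point): Top centre of one of eight alike upright steel drive posts (12 mm thick, 45 mm tall above the deck, top z 90 mm), on a 90 mm radius half-way between the nests: at 22.5 + 45 n deg in the turret's frame. This one stands between nests five and six. 
- tab (a point): Outer end of the flat steel index tab (46 mm wide, sticking 20 mm out of the turret's rim at deck height) that marks nest one; 118 mm from the axis. At the start the turret stands 5 to 10 clicks (75 to 150 deg) short of nest five, perhaps balanced half-way between two clicks, and is to be turned clockwise. End stops lie 206 deg before nest five and 69 deg beyond it.
- press_spot (a point): Point on the ram's axis, 60 mm from the turret's axis on the column side, at the height of the hub tops (57 mm). Fixed to the press.
- ram: Upright steel ram, a 14 mm rod with a flat round black palm button (36 mm across, 8 mm thick) on top; origin at the centre of the button's top. It goes straight down up to 36 mm against a return spring (2 N at the top, plus 0.12 N per mm) and springs back up by itself.
- ram_top (a point): Centre of the top face of the ram's button, 175 mm above the table when up. The domed rubber foot at the ram's lower end (gives about 4 N per mm) is on a screw adjuster: it clears the proud pins by anything from 6 to 14 mm, different each time and not measured, so the bottom of the stroke must be felt.
- pin5_top (a point): Top centre of the steel axle pin (8 mm thick) in wheel five. It stands 9 mm above the hub (z 66 mm in the turret's frame) and must be pressed in 8 mm until it stops, 1 mm above the hub (z 58 mm). It is a tight fit: it slides at 8 to 12 N of push on the button and then stops hard; 17 N at the button is plenty to send it home.
- pin6_top (a point): Top centre of the pin in wheel six, also still standing 9 mm above its hub; to be left so.
- pin7_top (a point): Top centre of the pin in wheel seven, also still standing 9 mm above its hub; to be left so.
- pin8_top (a point): Top centre of the pin in wheel eight, also still standing 9 mm above its hub; to be left so.
- paint_jar: Small glass paint jar, 38 mm across, 48 mm tall; a bystander, leave it alone. Origin at the centre of its underside.
- sanding_block: Grey sanding block 28 x 75 x 24 mm; a bystander, leave it alone. Origin at the centre of its underside.
- nippers: Small sprue nippers lying flat, 110 x 55 mm; a bystander, leave it alone. Origin at the centre of its underside.
- sprue: Flat grey plastic sprue frame 130 x 95 x 5 mm; a bystander, leave it alone. Origin at the centre of its underside.
- screwdriver: Small screwdriver lying flat, 140 mm; a bystander, leave it alone. Origin at the centre of its underside.
- glue_bottle: White glue bottle, 28 mm across, 80 mm tall; a bystander, leave it alone. Origin at the centre of its underside.

How it is judged:
By the outcome, as a careful person would: the job done as asked, in the order asked, and still so for the second after the job is handed in, with the robot touching nothing.
It also fails if it takes over 72 s, if anything falls off the work surface, if the arm or the gripper's body presses on something with over 40 N, if the wrist force passes 120 N, or if a joint passes its speed limit or range.

## Working session

There is one attempt and no reset: what is moved stays moved. The work goes in short steps, Python scripts to look and compute and a tool call to move; the robot and the scene stay as the last step left them, time stands still between calls to the robot, and variables do not carry over. Pictures are saved under pics/ and viewed, about 8 in all and at most 12, crops included, and the job is handed in when it is done.

Besides the shell and the picture viewer there is one more tool, called after ">>>" as name([rows], argument=value, ...), one row to a line, values as JSON. jog_arm: Moves the arm, as the interface text tells. Its arguments: {"type":"object","properties":{"targets":{"type":"array","items":{"type":"array"}},"grip_force":{"type":"number"}},"required":["targets"]}

```bash
ls; mkdir -p pics; cat > h.py <<'E'
import numpy as np, cv2
from station import ctrl, optics
from scipy.spatial.transform import Rotation as R
def cloud(c, T=None):
    z=c["range_z"]; K=np.array(c["camera_matrix"]); v,u=np.mgrid[:z.shape[0],:z.shape[1]]
    x=(u-K[0,2])/K[0,0]*z; y=(v-K[1,2])/K[1,1]*z
    p=np.stack([x,-y,-z],-1)
    if T is None: T=np.linalg.inv(np.array(c["world_to_cam"]))
    w=p@T[:3,:3].T+T[:3,3]; w[z==0]=np.nan
    return w
def save(c,n): cv2.imwrite("pics/"+n,cv2.cvtColor(c["img"],cv2.COLOR_RGB2BGR))
E
python3 - <<'E'
from h import *
print(ctrl.get_obs())
for n in("top","scene"):
    c=optics.camera(n); save(c,n+"0.png"); np.savez("pics/"+n+"0.npz",**c)
    print(n,c.keys(),c["camera_matrix"],np.linalg.inv(c["world_to_cam"]).round(3))
E
```

```text
pics
{'time_s': 0.0, 'qpos': array([-1.34361500e+00,  3.00472882e-01,  1.52161331e+00, -3.63609373e-05,
        1.32072685e+00, -6.65978558e-02]), 'joint_vel': array([ 0.00070432, -0.00029329,  0.00047802,  0.00142498, -0.00029688,
       -0.0013691 ]), 'tau': array([-4.04306365e-04, -5.31810558e+01, -3.52739882e+01,  7.07698544e-02,
        2.44465366e-02, -2.07552062e-04]), 'ee_pos': array([ 0.15919515, -0.52618377,  0.22387172]), 'eef_rot': array([-1.57075025e+00,  1.22003500e-03, -1.27700810e+00]), 'force': array([-0.02358922,  0.25999597, -0.03210704]), 'moment': array([0.02495062, 0.01607472, 0.00785207]), 'grip_width': 0.09411381632390467}
top dict_keys(['img', 'range_z', 'camera_matrix', 'world_to_cam']) [[442.54035792   0.         314.72001971]
 [  0.         442.54035792 207.90801947]
 [  0.           0.           1.        ]] [[ 0.019  0.985 -0.174  0.286]
 [-0.999  0.023  0.025  0.019]
 [ 0.029  0.173  0.984  1.343]
 [ 0.     0.     0.     1.   ]]
scene dict_keys(['img', 'range_z', 'camera_matrix', 'world_to_cam']) [[429.85065199   0.         322.642115  ]
 [  0.         429.85065199 197.37516597]
 [  0.           0.           1.        ]] [[ 0.886 -0.283  0.368  0.951]
 [ 0.464  0.525 -0.714 -0.81 ]
 [ 0.009  0.803  0.596  0.801]
 [ 0.     0.     0.     1.   ]]
```

View pics/top0.png

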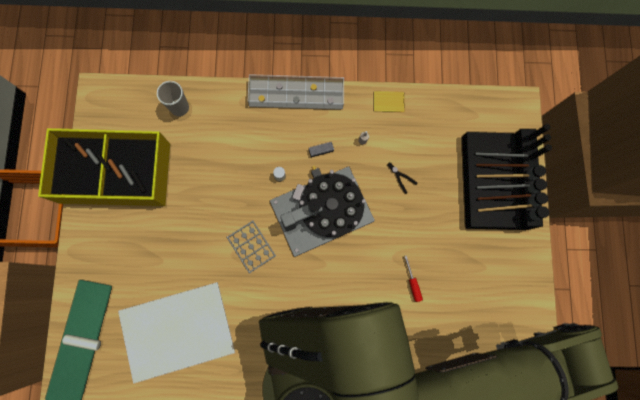

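View pics/scene0.png

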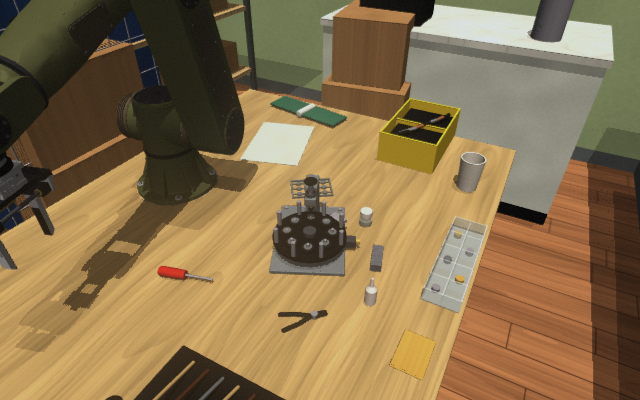

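```bash
python3 - <<'E'
from h import *
T=np.load("pics/top0.npz"); S=np.load("pics/scene0.npz")
a=cv2.resize(T["img"][155:265,255:385],None,fx=4.5,fy=4.5,interpolation=cv2.INTER_CUBIC)
b=cv2.resize(S["img"][165:285,255:375],None,fx=4.5,fy=4.5,interpolation=cv2.INTER_CUBIC)
b=cv2.resize(b,(a.shape[1]*0+540,540)); a=cv2.resize(a,(585,495))
cv2.imwrite("pics/c1.png",a[:,:,::-1]); cv2.imwrite("pics/c2.png",b[:,:,::-1])
for n,D in(("top",T),("scene",S)):
    w=cloud(D); z=w[...,2]
    box=(abs(w[...,0]-.36)<.25)&(abs(w[...,1]-0)<.25)
    for lo,hi in((.16,.19),(.12,.14),(.083,.096),(.04,.05),(.008,.016)):
        m=box&(z>lo)&(z<hi); p=w[m]
        print(n,lo,m.sum(),np.median(p,0).round(4) if len(p) else "", (p.min(0).round(3),p.max(0).round(3)) if len(p) else "")
        if lo in(.083,.16,.12) and len(p):
            k,l,st,cen=cv2.connectedComponentsWithStats(m.astype(np.uint8))
            for i in range(1,k):
                if st[i,4]>2: print("   ",cen[i].round(1),st[i,4],w[l==i].mean(0).round(4))
E
```

```text
top 0.16 140 [ 0.5033 -0.009   0.1743] (array([ 0.228, -0.025,  0.168]), array([0.521, 0.052, 0.188]))
    [314.1 204. ] 139 [ 0.5034 -0.0091  0.1744]
top 0.12 399 [0.481  0.0393 0.1299] (array([ 0.449, -0.03 ,  0.121]), array([0.511, 0.084, 0.139]))
    [296.8 214.8] 399 [0.48   0.037  0.1297]
top 0.083 106 [ 0.5212 -0.0668  0.0893] (array([ 0.434, -0.159,  0.083]), array([0.599, 0.071, 0.095]))
    [309.5 180.3] 14 [0.5888 0.0035 0.0901]
    [353.1 179.5] 15 [ 0.5945 -0.1238  0.0892]
    [363.3 200.5] 14 [ 0.5328 -0.1535  0.0895]
    [301.2 201.8] 13 [0.5247 0.026  0.0884]
    [355.  222.5] 16 [ 0.468  -0.1296  0.0894]
    [310.7 223.5] 14 [ 0.462  -0.0026  0.0905]
    [333.4 232. ] 14 [ 0.4392 -0.0679  0.0895]
top 0.04 1922 [ 0.5307 -0.0652  0.0448] (array([ 0.432, -0.159,  0.04 ]), array([0.61 , 0.104, 0.05 ]))
top 0.008 1470 [0.4525 0.0383 0.0115] (array([ 0.122, -0.238,  0.008]), array([0.609, 0.246, 0.016]))
scene 0.16 376 [ 0.2252 -0.0114  0.1766] (array([ 0.11 , -0.038,  0.16 ]), array([0.521, 0.099, 0.19 ]))
    [219.7 147.8] 273 [0.1974 0.0063 0.1784]
    [310.1 181.2] 103
[... 211 characters left out ...]
0.0891] (array([ 0.435, -0.163,  0.083]), array([0.601, 0.055, 0.095]))
    [317.7 193.2] 6 [0.4902 0.0528 0.089 ]
    [298.6 202.1] 17 [ 0.464  -0.0086  0.089 ]
    [323.4 202.6] 17 [0.5247 0.0218 0.0888]
    [310.1 208.2] 15 [ 0.5041 -0.0159  0.0879]
    [278.6 212.8] 18 [ 0.4401 -0.0729  0.088 ]
    [341.  214.6] 19 [ 0.5897 -0.0025  0.0889]
    [275.  229.2] 21 [ 0.4686 -0.1342  0.0889]
    [292.2 243.3] 24 [ 0.5331 -0.1578  0.0882]
    [320.9 244.1] 22 [ 0.5963 -0.1284  0.0893]
scene 0.04 1718 [ 0.533  -0.0774  0.0457] (array([ 0.432, -0.165,  0.04 ]), array([0.61 , 0.103, 0.05 ]))
scene 0.008 1196 [ 0.5112 -0.1389  0.0124] (array([ 0.11 , -0.199,  0.008]), array([0.61 , 0.228, 0.016]))
```

View pics/c1.png

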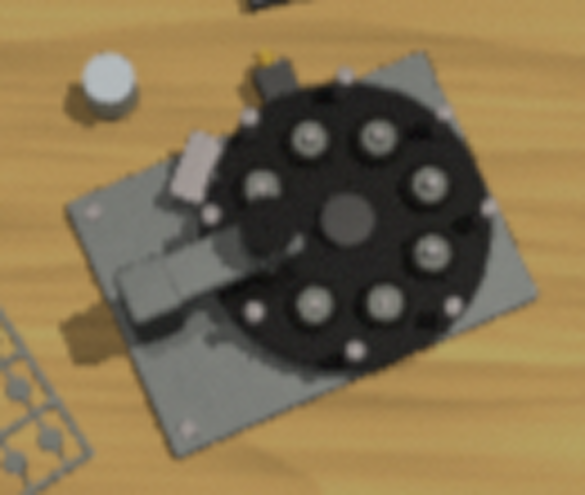

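View pics/c2.png

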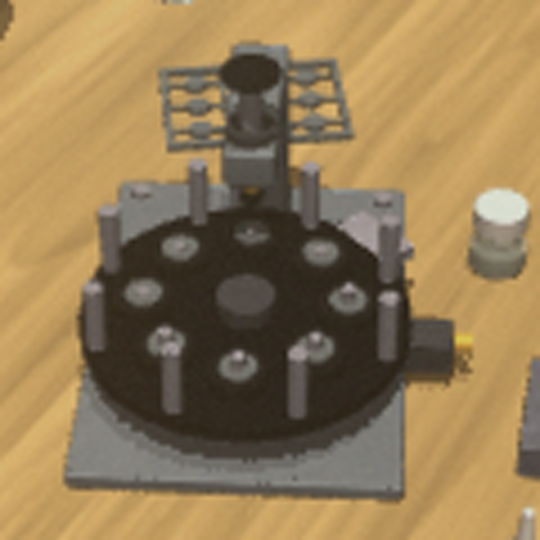

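```bash
python3 - <<'E'
from h import *
from scipy.optimize import least_squares
A=dict(top=[(.5888,.0035),(.5945,-.1238),(.5328,-.1535),(.5247,.026),(.468,-.1296),(.462,-.0026),(.4392,-.0679)],
scene=[(.464,-.0086),(.5247,.0218),(.4401,-.0729),(.5897,-.0025),(.4686,-.1342),(.5331,-.1578),(.5963,-.1284)])
for n,P in A.items():
    P=np.array(P)
    def f(q):
        d=P-q[:2]; a=np.arctan2(d[:,1],d[:,0]); k=np.round((a-q[2])/(np.pi/4))
        t=q[2]+k*np.pi/4
        return (P-q[:2]-.09*np.c_[np.cos(t),np.sin(t)]).ravel()
    s=min((least_squares(f,[.5285,-.066,g]) for g in np.arange(0,.78,.1)),key=lambda s:s.cost)
    c=s.x[:2]; print(n,c.round(4),"post phase",np.degrees(s.x[2])%45,"res",np.abs(s.fun).max().round(4))
    D=np.load(f"pics/{n}0.npz"); w=cloud(D); z=w[...,2]
    d=w[...,:2]-c; r=np.hypot(*np.moveaxis(d,-1,0)); a=np.degrees(np.arctan2(d[...,1],d[...,0]))
    m=(r>.106)&(r<.123)&(z>.036)&(z<.052)
    print(" tab ang",np.percentile(a[m],[0,10,50,90,100]).round(1),m.sum())
    m=(abs(z-.175)<.006)&(r<.09); b=w[m].mean(0); print(" ram",b.round(4),np.degrees(np.arctan2(*(b[:2]-c)[::-1])).round(1),np.hypot(*(b[:2]-c)))
    m=(r>.08)&(r<.165)&(abs(z-.130)<.004); print(" arm ang",np.median(a[m]).round(1))
    m=(abs(z-.012)<.003)&(r<.3)&(r>.1)&(w[...,0]>.3)
    rect=cv2.minAreaRect(w[m][:,:2].astype(np.float32)); print(" base",rect)
E
```

```text
top [ 0.5286 -0.0634] post phase 2.672304016910533 res 0.0006
 tab ang [23.4 30.4 68.7 79.8 81.9] 77
 ram [ 0.5032 -0.0091  0.1745] 115.0 0.05992785966860516
 arm ang 115.2
 base ((0.5302726626396179, -0.061353862285614014), (0.5449452996253967, 0.4401426613330841), 83.16036987304688)
scene [ 0.5295 -0.0683] post phase 2.679055745531265 res 0.0011
 tab ang [ 58.3  59.2  74.8  81.  109.8] 39
 ram [ 0.504  -0.0143  0.1755] 115.2 0.059770122056182005
 arm ang 111.1
 base ((0.5543997883796692, -0.09385643899440765), (0.4817187786102295, 0.41358259320259094), 88.4449691772461)
```

>>> jog_arm([
  [0,[-25.6,0,55.9],-1.71],
  [0,[-25.6,0,55.9],-1.71],
  [0,[-25.6,0,55.9],-1.71],
  [0,[-25.6,0,55.9],-1.71],
  [0,[-25.6,0,55.9],-1.71],
  [0,[-25.6,0,55.9],-1.71],
  [0,[-25.6,0,55.9],-1.71],
  [0,[-25.6,0,55.9],-1.71],
  [0,[-25.6,0,55.9],-1.71],
  [0,[-25.6,0,55.9],-1.71],
], grip_force=10)

```text
time_s: 1.1
ee_pos: [0.5353, -0.1937, 0.2243]
eef_rot: [-1.571, 0.0, 0.229]
force: [0.2, -1.2, 1.1]
grip_width: 0.0169
```

```bash
cat >> h.py <<'E'
AX=np.array([.529,-.066]); YAW=np.radians(25.1)
def plan(px,py,z):
    "tool shift (cm) and turn to reach press-frame px,py (m), TCP height z"
    o=ctrl.get_obs(); Rt=R.from_euler("xyz",o["eef_rot"]).as_matrix()
    c,s=np.cos(YAW),np.sin(YAW)
    w=np.r_[AX+np.array([[c,-s],[s,c]])@[px,py],z]
    x=Rt[:,0]; yaw=np.arctan2(x[1],x[0]); cur=o["ee_pos"][:2]-AX
    print("t",o["time_s"],"press-frame now",(np.array([[c,s],[-s,c]])@cur).round(4),o["ee_pos"].round(4),"shift",(Rt.T@(w-o["ee_pos"])*100).round(2),"turn",-((YAW-yaw+np.pi)%(2*np.pi)-np.pi).round(3),"F",o["force"].round(2),"w",o["grip_width"])
E
python3 -c "
from h import *
plan(.065,-.086,.2)"
```

```text
t 1.1 press-frame now [-0.0485 -0.1184] [ 0.5353 -0.1937  0.2243] shift [10.43  2.42  5.52] turn -0.209 F [ 0.21 -1.15  1.1 ] w 0.016881826158921583
```

>>> jog_arm([
  [0,[10.4,2,5.5],-0.2],
  [0,[10.4,2,5.5],-0.2],
  [0,[10.4,2,5.5],-0.2],
  [0,[10.4,2,5.5],-0.2],
  [0,[10.4,2,5.5],-0.2],
  [0,[10.4,2,5.5],-0.2],
])

```text
time_s: 1.7
ee_pos: [0.6228, -0.1198, 0.2048]
eef_rot: [-1.571, -0.0, 0.422]
force: [0.1, -0.6, -0.1]
grip_width: 0.0007
```

```bash
python3 -c "
from h import *
o=ctrl.get_obs()
c=optics.camera('wrist'); save(c,'w1.png')
T=np.eye(4);T[:3,:3]=R.from_euler('xyz',o['eef_rot']).as_matrix();T[:3,3]=o['ee_pos']
w=cloud(c,T@np.array(c['mount'])); z=w[...,2]
m=(abs(z-.09)<.006)
k,l,st,cen=cv2.connectedComponentsWithStats(m.astype(np.uint8))
for i in range(1,k):
    if st[i,4]>30: print(cen[i].round(0),st[i,4],w[l==i].mean(0).round(4),(np.degrees(np.arctan2(*(w[l==i].mean(0)[:2]-AX)[::-1]))).round(1),np.hypot(*(w[l==i].mean(0)[:2]-AX)).round(4))
plan(.065,-.086,.089)"
```

```text
[343.  50.] 202 [ 0.5902 -0.0014  0.0889] 46.5 0.089
[132.  54.] 236 [ 0.4409 -0.0716  0.0885] -176.4 0.0883
[342. 138.] 162 [ 0.6191 -0.0632  0.089 ] 1.8 0.0902
[146. 142.] 190 [ 0.47   -0.1333  0.0885] -131.3 0.0895
[210. 196.] 154 [ 0.5342 -0.1564  0.0885] -86.7 0.0906
[288. 195.] 151 [ 0.596  -0.1273  0.0885] -42.5 0.0908
t 1.75 press-frame now [ 0.0621 -0.0886] [ 0.6228 -0.1199  0.2049] shift [ 0.28 11.59  0.27] turn -0.016 F [-0.49 -0.13  0.05] w 0.0006026205720606534
```

View pics/w1.png

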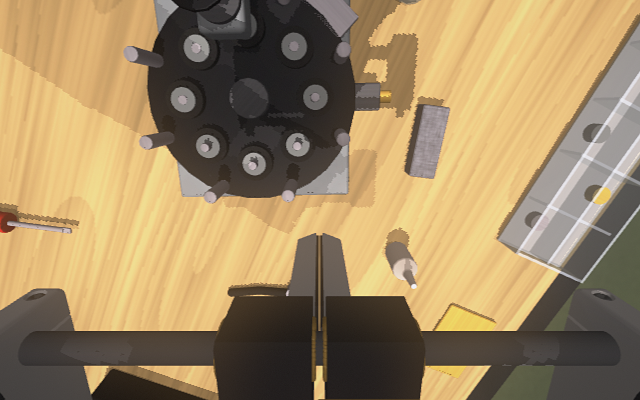

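```bash
sed -i 's/AX=np.array.*/AX=np.array([.530,-.0674]); YAW=np.radians(25.1)/' h.py; python3 -c "
from h import *
c=optics.camera('wrist'); print(np.array(c['mount']).round(3))
plan(.063,-.086,.087)"
```

```text
[[ 1.     0.    -0.     0.   ]
 [-0.     0.285 -0.959 -0.159]
 [-0.     0.959  0.285  0.082]
 [ 0.     0.     0.     1.   ]]
t 1.8 press-frame now [ 0.0619 -0.0869] [ 0.6229 -0.1198  0.205 ] shift [ 0.11 11.8   0.09] turn -0.016 F [ 0.26 -0.59 -0.5 ] w 0.0009010816475263096
```

>>> jog_arm([
  [0,[0.2,4,0.1],-0.016],
  [0,[0.2,8,0.1],-0.016],
  [0,[0.2,11,0.1],-0.016],
  [0,[0.2,11.8,0.1],-0.016],
  [0,[0.2,11.8,0.1],-0.016],
  [0,[-0.4,11.8,0.1],-0.016],
  [0,[-0.8,11.8,0.1],-0.016],
])

```text
time_s: 2.5
ee_pos: [0.6159, -0.1218, 0.0884]
eef_rot: [-1.573, -0.002, 0.439]
force: [-0.3, 0.1, 0.0]
grip_width: 0.0005
```

```bash
python3 -c "
from h import *
plan(-.014,-.086,.087)"
```

```text
t 2.5 press-frame now [ 0.0547 -0.0857] [ 0.6159 -0.1218  0.0884] shift [-6.87  0.12 -0.03] turn 0.001 F [-0.3   0.13  0.03] w 0.00045580280684840883
```

>>> jog_arm([
  [0,[-0.2,0,0],0],
  [0,[-0.4,0,0],0],
  [0,[-0.6,0,0],0],
  [0,[-0.8,0,0],0],
  [0,[-1.0,0,0],0],
])

```text
time_s: 3.0
ee_pos: [0.6075, -0.1259, 0.0877]
eef_rot: [-1.573, -0.003, 0.439]
force: [4.4, -1.2, 2.1]
grip_width: 0.0003
```

>>> jog_arm([
  [0,[-0.2,0,0],0],
  [0,[-0.4,0,0],0],
  [0,[-0.6,0,0],0],
  [0,[-0.8,0,0],0],
  [0,[-1.0,0,0],0],
])

```text
time_s: 3.5
ee_pos: [0.5972, -0.1298, 0.0863]
eef_rot: [-1.57, 0.0, 0.439]
force: [0.9, -0.8, -1.6]
grip_width: 0.0006
```

```bash
cat >> h.py <<'E'
def posts():
    o=ctrl.get_obs(); c=optics.camera('wrist')
    T=np.eye(4);T[:3,:3]=R.from_euler('xyz',o['eef_rot']).as_matrix();T[:3,3]=o['ee_pos']
    w=cloud(c,T@np.array(c['mount'])); m=(abs(w[...,2]-.0885)<.005)
    k,l,st,cen=cv2.connectedComponentsWithStats(m.astype(np.uint8))
    for i in range(1,k):
        p=w[l==i].mean(0)[:2]-AX
        if st[i,4]>30 and abs(np.hypot(*p)-.09)<.008: print(np.degrees(np.arctan2(*p[::-1])).round(1),np.hypot(*p).round(4),"phase",((np.degrees(np.arctan2(*p[::-1]))-np.degrees(YAW)-22.5)%45).round(1))
    d=w[...,:2]-AX; r=np.hypot(d[...,0],d[...,1]); m=(r>.107)&(r<.122)&(abs(w[...,2]-.043)<.006)
    a=np.degrees(np.arctan2(d[...,1],d[...,0]))[m]
    print("tab",np.percentile(a,[5,50,95]).round(1) if m.sum() else "",m.sum())
    return c
E
python3 -c "
from h import *
plan(-.014,-.086,.087); posts()"
```

```text
t 3.5 press-frame now [ 0.0344 -0.085 ] [ 0.5972 -0.1298  0.0863] shift [-4.84 -0.07 -0.1 ] turn 0.001 F [ 0.86 -0.84 -1.56] w 0.0005948169209022146
32.7 0.0887 phase 30.1
-147.3 0.0886 phase 30.1
-12.2 0.0886 phase 30.2
-102.2 0.0887 phase 30.2
-40.9 0.0847 phase 1.5
-57.2 0.0887 phase 30.2
tab [44.  47.8 51.9] 690
```

>>> jog_arm([
  [0,[-0.5,0,0],0],
  [0,[-1.0,0,0],0],
  [0,[-1.3,0,0],0],
  [0,[-1.6,0,0],0],
  [0,[-1.9,0,0],0],
  [0,[-2.2,0,0],0],
  [0,[-2.5,0,0],0],
  [0,[-2.7,0,0],0],
  [0,[-2.9,0,0],0],
])

```text
time_s: 4.45
ee_pos: [0.5713, -0.142, 0.0865]
eef_rot: [-1.571, -0.001, 0.439]
force: [4.8, 2.5, -1.8]
grip_width: 0.0005
```

```bash
python3 -c "
from h import *
plan(-.016,-.085,.087); posts()"
```

```text
t 4.45 press-frame now [ 0.0058 -0.0851] [ 0.5713 -0.142   0.0865] shift [-2.18 -0.05  0.01] turn 0.001 F [ 4.83  2.49 -1.82] w 0.0005042968084894952
-162.6 0.089 phase 14.8
17.3 0.0883 phase 14.7
-117.7 0.0889 phase 14.7
-27.8 0.0884 phase 14.6
-73.3 0.0885 phase 14.1
tab [29.3 40.6 50.5] 1694
```

>>> jog_arm([
  [0,[-0.4,0,0],0],
  [0,[-0.8,0,0],0],
  [0,[-1.1,0,0],0],
  [0,[-1.4,0,0],0],
  [0,[-1.7,0,0],0],
  [0,[-2.0,0,0],0],
  [0,[-2.2,0,0],0],
])

```text
time_s: 5.2
ee_pos: [0.5512, -0.1516, 0.0865]
eef_rot: [-1.571, -0.0, 0.439]
force: [4.3, 3.8, -0.3]
grip_width: 0.0004
```

```bash
python3 -c "
from h import *
plan(.060,-.085,.117); posts()"
```

```text
t 5.2 press-frame now [-0.0165 -0.0853] [ 0.5512 -0.1516  0.0865] shift [ 7.65 -3.05  0.02] turn 0.001 F [ 4.28  3.79 -0.32] w 0.00035193408251221384
-177.1 0.0889 phase 0.3
47.6 0.088 phase 45.0
-132.5 0.0891 phase 44.9
2.4 0.0882 phase 44.8
-82.8 0.0839 phase 4.6
-42.8 0.0885 phase 44.6
tab [14.5 25.6 35.7] 1492
```

>>> jog_arm([
  [0,[0.6,0,0],0],
  [0,[0.8,-3.5,0],0],
  [0,[0.8,-3.8,0],0],
  [0,[4.5,-3.8,0],0],
  [0,[8.0,-3.8,0],0],
  [0,[8.0,-3.8,0],0],
  [0,[8.0,0,0],0],
  [0,[8.0,0,0],0],
  [0,[7.2,0,0],0],
  [0,[6.6,0,0],0],
])

```text
time_s: 6.25
ee_pos: [0.6113, -0.1239, 0.0879]
eef_rot: [-1.572, -0.002, 0.439]
force: [6.5, 0.2, -3.6]
grip_width: 0.0004
```

```bash
python3 -c "
from h import *
plan(.020,-.085,.087); posts()"
```

```text
t 6.25 press-frame now [ 0.0497 -0.0857] [ 0.6113 -0.1239  0.0879] shift [-2.97  0.08  0.07] turn 0.001 F [ 6.52  0.23 -3.63] w 0.00044566113076058
-178.4 0.0878 phase 44.0
45.7 0.089 phase 43.1
-134.1 0.0885 phase 43.3
0.9 0.0889 phase 43.3
-89.0 0.0886 phase 43.4
-38.3 0.09 phase 4.1
tab [12.8 24.  34. ] 1461
```

>>> jog_arm([
  [0,[-0.3,0,0],0],
  [0,[-0.6,0,0],0],
  [0,[-0.9,0,0],0],
  [0,[-1.2,0,0],0],
  [0,[-1.6,0,0],0],
  [0,[-2.1,0,0],0],
  [0,[-2.5,0,0],0],
  [0,[-2.8,0,0],0],
  [0,[-3.1,0,0],0],
  [0,[-3.4,0,0],0],
])

```text
time_s: 7.3
ee_pos: [0.5799, -0.1379, 0.0863]
eef_rot: [-1.57, 0.001, 0.439]
force: [-0.9, 0.4, 0.1]
grip_width: 0.0005
```

```bash
python3 -c "
from h import *
plan(-.016,-.085,.087); posts()"
```

```text
t 7.3 press-frame now [ 0.0152 -0.085 ] [ 0.5799 -0.1379  0.0863] shift [-3.13 -0.06 -0.  ] turn 0.001 F [-0.9   0.38  0.07] w 0.00047151498655730885
-156.7 0.0888 phase 20.7
23.2 0.0885 phase 20.6
-111.8 0.0888 phase 20.6
-21.8 0.0885 phase 20.6
-67.3 0.0885 phase 20.1
tab [-9.9  1.2 11.4] 1227
```

>>> jog_arm([
  [0,[-0.3,0,0],0],
  [0,[-0.6,0,0],0],
  [0,[-1.0,0,0],0],
  [0,[-1.4,0,0],0],
  [0,[-1.8,0,0],0],
  [0,[-2.2,0,0],0],
  [0,[-2.5,0,0],0],
  [0,[-2.8,0,0],0],
  [0,[-3.1,0,0],0],
])

```text
time_s: 8.25
ee_pos: [0.552, -0.1512, 0.0865]
eef_rot: [-1.571, 0.0, 0.439]
force: [0.8, -0.6, -0.6]
grip_width: 0.0004
```

```bash
python3 -c "
from h import *
plan(.060,-.085,.117); posts()"
```

```text
t 8.25 press-frame now [-0.0156 -0.0853] [ 0.552  -0.1512  0.0865] shift [ 7.56 -3.05  0.02] turn 0.001 F [ 0.79 -0.6  -0.57] w 0.0004329144888328158
-177.0 0.089 phase 0.4
47.6 0.088 phase 0.0
2.6 0.0881 phase 45.0
-132.5 0.0891 phase 44.9
-82.6 0.0838 phase 4.8
-42.7 0.0884 phase 44.7
tab [-30.6 -19.7  -9.3] 1080
```

>>> jog_arm([
  [0,[0.6,0,0],0],
  [0,[0.8,-3.5,0],0],
  [0,[0.8,-3.8,0],0],
  [0,[4.5,-3.8,0],0],
  [0,[8.0,-3.8,0],0],
  [0,[8.0,-3.8,0],0],
  [0,[8.0,0,0],0],
  [0,[8.0,0,0],0],
  [0,[7.2,0,0],0],
  [0,[6.6,0,0],0],
])

```text
time_s: 9.3
ee_pos: [0.6121, -0.1235, 0.0879]
eef_rot: [-1.572, -0.002, 0.439]
force: [8.3, -1.4, -3.9]
grip_width: 0.0002
```

>>> jog_arm([
  [0,[-0.3,0,0],0],
  [0,[-0.6,0,0],0],
  [0,[-0.9,0,0],0],
  [0,[-1.2,0,0],0],
  [0,[-1.6,0,0],0],
  [0,[-2.1,0,0],0],
  [0,[-2.5,0,0],0],
  [0,[-2.8,0,0],0],
  [0,[-3.1,0,0],0],
  [0,[-3.4,0,0],0],
])

```text
time_s: 10.3
ee_pos: [0.5808, -0.1375, 0.0864]
eef_rot: [-1.57, 0.0, 0.439]
force: [-0.6, -0.8, -0.9]
grip_width: 0.0004
```

```bash
python3 -c "
from h import *
plan(-.016,-.085,.087); posts()"
```

```text
t 10.3 press-frame now [ 0.0163 -0.085 ] [ 0.5808 -0.1375  0.0864] shift [-3.23 -0.06  0.  ] turn 0.001 F [-0.6  -0.83 -0.86] w 0.00042726752243364756
-156.0 0.0887 phase 21.4
24.0 0.0885 phase 21.4
-111.1 0.0888 phase 21.3
-21.1 0.0885 phase 21.3
-66.6 0.0886 phase 20.8
tab [-46.7 -39.3 -32.7] 651
```

>>> jog_arm([
  [0,[-0.4,0,0],0],
  [0,[-0.8,0,0],0],
  [0,[-1.2,0,0],0],
  [0,[-1.6,0,0],0],
  [0,[-2.0,0,0],0],
  [0,[-2.3,0,0],0],
  [0,[-2.5,0,0],0],
  [0,[-2.7,0,0],0],
  [0,[-2.9,0,0],0],
])

```text
time_s: 11.25
ee_pos: [0.5548, -0.1499, 0.0865]
eef_rot: [-1.571, 0.0, 0.439]
force: [-0.0, 0.2, 0.8]
grip_width: 0.0008
```

```bash
python3 -c "
from h import *
plan(-.016,-.085,.117); posts()"
```

```text
t 11.25 press-frame now [-0.0125 -0.0853] [ 0.5548 -0.1499  0.0865] shift [-0.35 -3.05  0.03] turn 0.001 F [-0.    0.16  0.81] w 0.0007785436694971789
-177.0 0.089 phase 0.4
47.6 0.0881 phase 0.0
-132.4 0.0891 phase 45.0
2.5 0.0882 phase 44.9
-87.7 0.0888 phase 44.7
-42.7 0.0885 phase 44.7
tab [-61.6 -57.6 -53.8] 358
```

>>> jog_arm([
  [0,[0.5,0,0],0],
  [0,[0.5,-5,0],0],
  [0,[0.5,-10,0],0],
  [0,[0.5,-14,0],0],
  [0,[0.5,-14,0],0],
  [0,[0.5,-14,0],0],
])

```text
time_s: 11.9
ee_pos: [0.5599, -0.1475, 0.2268]
eef_rot: [-1.572, -0.001, 0.439]
force: [-0.0, 0.0, -0.5]
grip_width: 0.0004
```

```bash
python3 -c "
from h import *
plan(0,.06,.200); save(posts(),'w2.png')
o=ctrl.get_obs();c=optics.camera('wrist')
T=np.eye(4);T[:3,:3]=R.from_euler('xyz',o['eef_rot']).as_matrix();T[:3,3]=o['ee_pos']
w=cloud(c,T@np.array(c['mount'])); m=(abs(w[...,2]-.175)<.006)&(np.hypot(w[...,0]-.504,w[...,1]+.0127)<.04)
print(m.sum(),w[m].mean(0) if m.sum() else '')
"
```

```text
t 11.9 press-frame now [-0.0069 -0.0852] [ 0.5599 -0.1475  0.2268] shift [ 0.71  2.67 14.52] turn 0.001 F [-0.02  0.03 -0.53] w 0.00039330158749501177
-177.2 0.0896 phase 0.2
47.8 0.0887 phase 0.2
-132.5 0.0896 phase 44.9
2.6 0.0885 phase 45.0
-87.6 0.0894 phase 44.8
-42.7 0.0889 phase 44.7
tab [-75.7 -65.4 -54.4] 433
985 [ 0.50880812 -0.02353386  0.17418217]
```

View pics/w2.png

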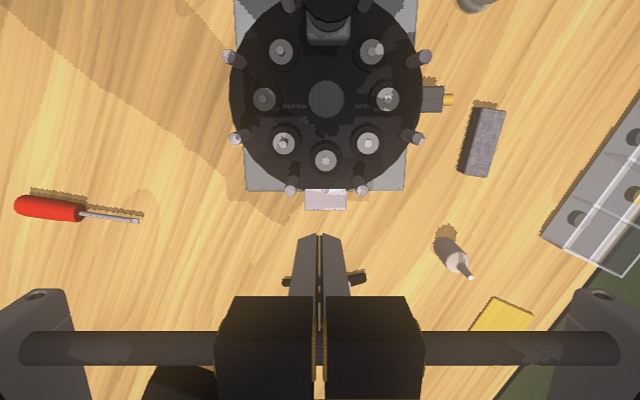

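>>> jog_arm([
  [0,[0.7,0,5],0],
  [0,[0.7,0,10],0],
  [0,[0.7,0,14.5],0],
  [0,[0.7,0,14.5],0],
  [0,[0.7,1.5,14.5],0],
  [0,[0.7,2.4,14.5],0],
  [0,[0.7,2.4,14.5],0],
])

```text
time_s: 12.7
ee_pos: [0.5037, -0.0137, 0.2005]
eef_rot: [-1.569, 0.003, 0.439]
force: [0.4, -1.0, 0.1]
grip_width: 0.0005
```

```bash
python3 -c "
from h import *
plan(0,.06,.194)"
```

```text
t 12.7 press-frame now [-0.0011  0.0598] [ 0.5037 -0.0137  0.2005] shift [0.11 0.65 0.02] turn 0.0 F [ 0.42 -1.02  0.06] w 0.0005368552563538658
```

>>> jog_arm([
  [0,[0.1,0.3,0],0],
  [0,[0.1,0.6,0],0],
  [0,[0.1,0.8,0],0],
  [0,[0.1,1.0,0],0],
  [0,[0.1,1.2,0],0],
  [0,[0.1,1.2,0],0],
])

```text
time_s: 13.3
ee_pos: [0.5052, -0.0131, 0.1904]
eef_rot: [-1.571, -0.0, 0.439]
force: [-0.6, -1.8, 2.2]
grip_width: 0.0006
```

>>> jog_arm([
  [0,[0,0.1,0],0],
  [0,[0,0.2,0],0],
  [0,[0,0.3,0],0],
  [0,[0,0.3,0],0],
])

```text
time_s: 13.7
ee_pos: [0.5052, -0.013, 0.1874]
eef_rot: [-1.571, -0.0, 0.439]
force: [0.4, -2.3, 2.5]
grip_width: 0.0004
```

>>> jog_arm([
  [0,[0,0.1,0],0],
  [0,[0,0.2,0],0],
  [0,[0,0.3,0],0],
  [0,[0,0.3,0],0],
])

```text
time_s: 14.1
ee_pos: [0.5052, -0.013, 0.1844]
eef_rot: [-1.571, -0.0, 0.439]
force: [1.2, -1.0, 2.7]
grip_width: 0.0005
```

>>> jog_arm([
  [0,[0,0.1,0],0],
  [0,[0,0.2,0],0],
  [0,[0,0.3,0],0],
  [0,[0,0.3,0],0],
])

```text
time_s: 14.5
ee_pos: [0.5052, -0.013, 0.1817]
eef_rot: [-1.571, -0.0, 0.439]
force: [-0.7, -2.2, 8.2]
grip_width: 0.0007
```

>>> jog_arm([
  [0,[0,0.1,0],0],
  [0,[0,0.2,0],0],
  [0,[0,0.3,0],0],
  [0,[0,0.3,0],0],
])

```text
time_s: 14.9
ee_pos: [0.5052, -0.013, 0.179]
eef_rot: [-1.571, -0.001, 0.439]
force: [-3.2, -2.5, 9.1]
grip_width: 0.0004
```

>>> jog_arm([
  [0,[0,0.1,0],0],
  [0,[0,0.2,0],0],
  [0,[0,0.3,0],0],
  [0,[0,0.3,0],0],
])

```text
time_s: 15.3
ee_pos: [0.5052, -0.013, 0.176]
eef_rot: [-1.571, -0.001, 0.439]
force: [-2.3, -2.1, 11.0]
grip_width: 0.0006
```

>>> jog_arm([
  [0,[0,0.1,0],0],
  [0,[0,0.15,0],0],
  [0,[0,0.15,0],0],
])

```text
time_s: 15.6
ee_pos: [0.5052, -0.013, 0.1746]
eef_rot: [-1.571, -0.001, 0.439]
force: [-3.0, -2.1, 10.7]
grip_width: 0.0003
```

>>> jog_arm([
  [0,[0,0.1,0],0],
  [0,[0,0.1,0],0],
])

```text
time_s: 15.8
ee_pos: [0.5052, -0.013, 0.1735]
eef_rot: [-1.571, -0.0, 0.439]
force: [-2.7, -2.0, 10.7]
grip_width: 0.0003
```

>>> jog_arm([
  [0,[0,0.1,0],0],
  [0,[0,0.1,0],0],
])

```text
time_s: 16.0
ee_pos: [0.5053, -0.013, 0.1727]
eef_rot: [-1.571, -0.001, 0.439]
force: [-3.4, -2.6, 11.5]
grip_width: 0.0005
```

>>> jog_arm([
  [0,[0,0.1,0],0],
  [0,[0,0.1,0],0],
])

```text
time_s: 16.2
ee_pos: [0.5052, -0.013, 0.1719]
eef_rot: [-1.571, -0.001, 0.439]
force: [-5.1, -1.6, 14.6]
grip_width: 0.0005
```

>>> jog_arm([
  [0,[0,0.1,0],0],
  [0,[0,0.1,0],0],
])

```text
time_s: 16.4
ee_pos: [0.5053, -0.013, 0.1711]
eef_rot: [-1.571, -0.001, 0.439]
force: [-5.8, -2.8, 18.0]
grip_width: 0.0004
```

>>> jog_arm([
  [0,[0,0.06,0],0],
  [0,[0,0.06,0],0],
  [0,[0,0.06,0],0],
])

```text
time_s: 16.7
ee_pos: [0.5053, -0.013, 0.1708]
eef_rot: [-1.571, -0.001, 0.439]
force: [-6.4, -2.3, 18.8]
grip_width: 0.0005
```

>>> jog_arm([
  [0,[0,-0.5,0],0],
  [0,[0,-1.0,0],0],
  [0,[0,-1.5,0],0],
  [0,[0,-2.0,0],0],
  [0,[0,-2.5,0],0],
  [0,[0,-4,0],0],
  [0,[0,-6,0],0],
  [0,[0,-6,-5],0],
  [0,[0,-6,-10],0],
  [0,[0,-6,-14],0],
])

```text
time_s: 17.7
ee_pos: [0.5651, -0.1415, 0.2292]
eef_rot: [-1.57, 0.0, 0.439]
force: [-0.6, 1.4, -0.4]
grip_width: 0.0006
```

```bash
python3 -c "
from h import *
plan(0,-.08,.23); posts()
c=optics.camera('scene'); w=cloud(c); z=w[...,2]
m=(np.hypot(w[...,0]-.504,w[...,1]+.0127)<.03)&(z>.15); print('button z',np.median(z[m]),m.sum())
b=cv2.resize(c['img'][165:285,255:375],(560,560),interpolation=cv2.INTER_CUBIC); cv2.imwrite('pics/c3.png',b[:,:,::-1])
"
```

```text
t 17.7 press-frame now [ 0.0003 -0.0819] [ 0.5651 -0.1415  0.2292] shift [-0.03 -0.08  0.19] turn 0.001 F [-0.57  1.38 -0.38] w 0.0005805186745830121
138.8 0.0861 phase 1.2
92.2 0.0857 phase 44.6
-177.2 0.0896 phase 0.2
47.8 0.0887 phase 0.2
-132.5 0.0896 phase 44.9
2.6 0.0886 phase 45.0
-87.7 0.0894 phase 44.7
-42.6 0.0889 phase 44.8
tab [-75.7 -65.2 -54.7] 402
button z 0.17468468406479165 42
```

View pics/c3.png

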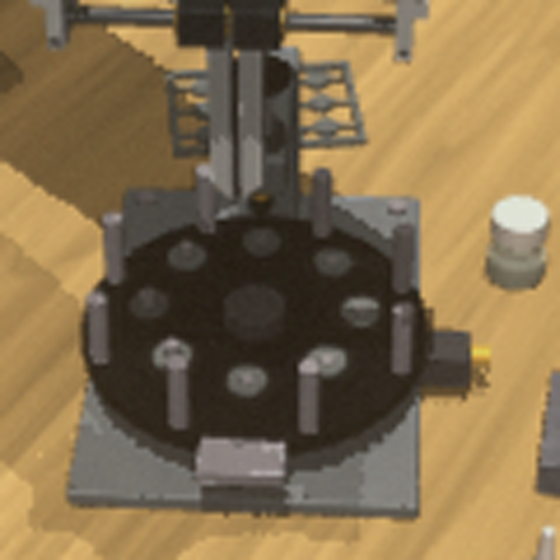

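```bash
python3 -c "
from h import *
c=optics.camera('scene'); w=cloud(c); z=w[...,2]
for k in range(1,9):
    a=YAW+np.radians(90+45*(k-5)); p=np.array([.5295,-.0690])+.06*np.r_[np.cos(a),np.sin(a)]
    m=(np.hypot(w[...,0]-p[0],w[...,1]-p[1])<.007)&(z<.08)&(z>.04); print(k,m.sum(),np.sort(z[m])[-4:].round(4))
print(ctrl.get_obs()['force'])
"
```

```text
1 19 [0.0587 0.059  0.0593 0.0618]
2 14 [0.0587 0.0587 0.0589 0.0595]
3 17 [0.0582 0.0585 0.0597 0.0609]
4 15 [0.0586 0.0589 0.059  0.0615]
5 13 [0.0581 0.0601 0.0603 0.0799]
6 22 [0.0654 0.0658 0.0662 0.0664]
7 21 [0.0654 0.0659 0.0663 0.0672]
8 14 [0.0647 0.0662 0.0666 0.0672]
[-0.39601113  0.47602273 -0.68749085]
```

Pin five now sits level with pins one to four, and pins six to eight are still standing.

```bash
python3 -c "
from station import ctrl
print(ctrl.hand_in())"
```

```text
the job is handed in; nothing more can be done
None
```

Pin five is pressed home and the job is handed in, at about 18 s of the 72 s allowed.

- **Turret:** I pushed it clockwise nine clicks in three strokes of three, with closed fingers on the posts. The sampled push forces were 9 N or less. It clicked in with the tab measured at -65.2°, within half a degree of where it should be with wheel five under the ram, and it had not moved after pressing.
- **Pin five:** It slid at about 8–11 N. The force then climbed about 3–4 N per mm to 18.8 N vertical, so I took it as fully home. There was also 6–7 N of side load on the ram button.
- **Ram:** I backed off and the button is at 174.7 mm, against 175 mm when fully up.
- **Pins by depth check:** Pin five reads about 60 mm, level with pressed pins one to four at 59–62 mm. One stray reading of 80 mm at pin five I took to be the ram's foot. Pins six to eight read about 66–67 mm, so they are still standing.
- **Disagreements:** The top and scene cameras differed by about 5 mm on the turret's position, so I used the wrist camera's reading. I could not see pin five clearly in the last picture. The bystander items were not re-measured, but the arm stayed clear of them.

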